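# Put three mixed-up roller wheels back in their own seats

## Task

The three roller wheels of the rod lathe are in each other's seats. Change them round (the empty aluminium stand is free for parking one on the way) so that each wheel lies flat, hub up, down inside the pocket of the seat made for its size: the large wheel in the large pocket, the medium in the medium and the small in the small. Set the wheels down, do not drop them, and leave the jar, the thread spool and the cork grip standing where they are.

Things in the scene. Friction and masses are not known exactly. Their poses are not given: they have to be found in the camera images.
- wheel_large: Roller wheel lying flat: black rubber tyre 100 mm in diameter and 20 mm thick, with a round bare-aluminium hub 22 mm in diameter standing 36 mm above the middle of its top (56 mm high overall). Grip it by the hub. Origin: centre of the tyre's underside, z up through the hub. Weighs 180 to 360 g. At the start it lies across the small seat's rim, its underside 18 mm above the bench.
- wheel_medium: Roller wheel lying flat: black rubber tyre 68 mm in diameter and 20 mm thick, with a round bare-aluminium hub 22 mm in diameter standing 36 mm above the middle of its top (56 mm high overall). Grip it by the hub. Origin: centre of the tyre's underside, z up through the hub. Weighs 105 to 210 g. At the start it lies loose in the large seat's pocket, its underside 6 mm above the bench.
- wheel_small: Roller wheel lying flat: black rubber tyre 36 mm in diameter and 20 mm thick, with a round bare-aluminium hub 22 mm in diameter standing 36 mm above the middle of its top (56 mm high overall). Grip it by the hub. Origin: centre of the tyre's underside, z up through the hub. Weighs 55 to 115 g. At the start it lies loose in the medium seat's pocket, its underside 6 mm above the bench.
- seat_large: Fixed round plywood seat, 140 mm outside diameter, 18 mm high, with a round flat-bottomed pocket 116 mm in diameter and 12 mm deep (pocket floor 6 mm above the bench). Made for the large wheel. Origin: centre of its underside, on the bench; z up.
- seat_medium: Fixed round plywood seat, 120 mm outside diameter, 18 mm high, with a round flat-bottomed pocket 84 mm in diameter and 12 mm deep (pocket floor 6 mm above the bench). Made for the medium wheel. Origin: centre of its underside, on the bench; z up.
- seat_small: Fixed round plywood seat, 112 mm outside diameter, 18 mm high, with a round flat-bottomed pocket 52 mm in diameter and 12 mm deep (pocket floor 6 mm above the bench). Made for the small wheel. Origin: centre of its underside, on the bench; z up. At the start its pocket is hidden under the large wheel; a 6 mm edge shows round it.
- stand: Fixed flat square aluminium plate, 115 x 115 mm and 10 mm high, empty at the start: a free spot to park a wheel on the way. Origin: centre of its underside, on the bench; z up, x and y along its sides.
- jar: Bystander: closed jar with a white cap, 54 mm in diameter, 70 mm high, loose, standing. Origin: centre of its underside.
- spool: Bystander: spool of grey winding thread with white flanges, 42 mm in diameter, 44 mm high, loose, standing on end. Origin: centre of its underside.
- cork_grip: Bystander: slim turned cork rod grip, 33 mm in diameter, 85 mm high, loose, standing on end. Origin: centre of its underside.

How it is judged:
By the outcome, as a careful person would: the job done as asked, in the order asked, and still so for the second after the job is handed in, with the robot touching nothing.
It also fails if it takes over 120 s, if anything falls off the work surface, if the arm or the gripper's body presses on something with over 40 N, if the wrist force passes 120 N, or if a joint passes its speed limit or range.

## Robot

A 6-joint arm with a two-finger parallel gripper is mounted at the origin on the work surface. World frame = base frame: x ahead of the robot, y to its left, z up, the work surface at z = 0. Lengths are in m, angles in rad, forces in N, time in s.
With the tool pointing down it reaches from about 0.3 to 0.775 m from the base axis. Payload 14.6 kg.
Tool frame: the origin (TCP) lies midway between the tips of the shut fingers; the grasp point (between the pads) lies 19 mm behind it; z points along the fingers, y is the line along which they close (so a half turn about z gives the same grasp; the last joint's range is limited). The gripper opens to 85 mm and grips with 20 to 120 N. Pads are 22 mm wide; open, the fingers measure 114 mm over their backs; the gripper's body (76 mm by 85 mm) begins 54 mm behind the grasp point. The pads swing forward as they close: fully open they stand 13 mm farther back than shut.
Start: joints at [-1.265, 0.3, 1.521, -0, 1.321, -0.067], TCP at [0.2, -0.512, 0.231] pointing down, gripper open.
Joint ranges: [-3.03, 3.03], [-0.79, 2.21], [0.23, 2.52], [-1.04, 4.18], [0, 3.07], [-2.55, 2.55]. Speed limits (rad/s): [2.22, 2.22, 2.57, 3.14, 3.14, 3.14].

## Interface

Orientations are given as a rotation vector (axis times angle).
In Python, from bench import manip gives the robot as it stands.
- The arm moves only by the shell command python3 -m handwheel 'ROWS' [FORCE]. ROWS is JSON, a list of rows, each an object with "slide": the shift along the tool's x, y, z in mm, a list of three; "twist": the turn about the tool's z in degrees; "grip": the opening, from 0 (shut) to 1 (fully open). In form: [{"slide": [x, y, z], "twist": twist, "grip": grip}, ...]. A call has 1 to 10 rows; each row shifts and turns the commanded pose from where the row before left it, along the tool's axes as they then stand; what a row does not reach is not made up. A row lasts 1/12 s, in which the tool goes at most 41.7 mm and 7.16 degrees, less where a joint would pass 70% of its speed; a pose out of reach is approached as far as the arm can. A call is refused whole if a number of a shift passes 41.7 or a number of a turn 7.16, either way. A call with a gripper value outside its range is refused whole. The fingers move at their own pace and stop on an object; FORCE is the grip in N (left out, the last holds). Time passes only in rows, so rows that do not move let the fingers close. It gives the time, the measured TCP pose, the force, the opening and the grip force at its end, in the units of the state.
- manip.observe(): the state, without advancing time (a new reading comes with each control period).
- manip.capture(name): name is "scene" or "top" or "wrist"; returns the picture (420x560x3 uint8, red, green, blue); there is no depth.
- manip.calibration(name): a dict with "fov_y" (degrees; the focal length in pixels is half the picture's height over the tangent of half this angle, whatever the lens; pixels are square), "cx", "cy" (the principal point, pixels), "world_to_cam" (4x4, takes a point from world to camera coordinates). Camera axes: x right, y up, looking along -z (the intrinsics and any distortion apply to the point x, -y, -z); pixel columns grow to the right and rows downward; lengths in m; the calibration is good to about 2 mm. A picture is of the moment at which its call begins: read the wrist's pose just before it. calibration takes no time and is no camera call; for the wrist camera it gives the pose at the moment of the call.
- manip.job_done(): hands the job in; it is judged then, once.
The state is a dict: "time_s": time; "qpos": joint angles; "qvel": joint speeds; "tau": joint torques, N m; "position": TCP position; "orientation": TCP orientation; "contact_force": force on the tool from outside, world axes, zero at the start; "moment": the same for the moment, N m; "grip_width": finger opening in m; "grip_force": force on a finger pad.
Only numpy, scipy, OpenCV 4.12 (cv2) and the standard library are available. Lean on these libraries where they do the work, as an engineer would, in place of code of your own. Each camera call takes 0.05 s, during which the arm holds its last target. There are 200 camera calls.

## Working session

There is one attempt and no reset: what is moved stays moved. The work goes in short steps, Python scripts to look and compute and a shell command to move; the robot and the scene stay as the last step left them, time stands still between calls to the robot, and variables do not carry over. Pictures are saved under pics/ and viewed, at most 14 in all, crops included, and the job is handed in when it is done.

```bash
mkdir -p pics; ls
python3 - <<'E'
from bench import manip
import cv2, numpy as np
for n in ("scene","top","wrist"):
    c=manip.calibration(n); print(n,{k:(np.round(v,4).tolist()) if k=="world_to_cam" else v for k,v in c.items()})
    cv2.imwrite(f"pics/{n}0.png",manip.capture(n)[:,:,::-1])
s=manip.observe(); print(s)
E
```

```text
pics
scene {'fov_y': 56.66622461364168, 'cx': 283.04831536401133, 'cy': 212.8302380256595, 'world_to_cam': [[0.8093, 0.587, 0.02, -0.4654], [-0.424, 0.5604, 0.7115, 0.1719], [0.4065, -0.5843, 0.7024, -0.968], [0.0, 0.0, 0.0, 1.0]]}
top {'fov_y': 44.616162061059526, 'cx': 272.05272482757556, 'cy': 217.62547630494143, 'world_to_cam': [[-0.0248, -0.9994, -0.0221, 0.0726], [0.9963, -0.0265, 0.0816, -0.557], [-0.0821, -0.02, 0.9964, -1.1666], [0.0, 0.0, 0.0, 1.0]]}
wrist {'fov_y': 58.5674250562184, 'cx': 278.6895060569904, 'cy': 209.25413555282927, 'world_to_cam': [[0.3638, -0.9315, -0.0013, -0.5481], [0.891, 0.3484, -0.291, 0.0386], [0.2715, 0.1047, 0.9567, -0.3795], [0.0, 0.0, 0.0, 1.0]]}
{'time_s': 0.15, 'qpos': array([-1.26464604e+00,  3.00346846e-01,  1.52141892e+00, -1.14430184e-05,
        1.32068808e+00, -6.66257273e-02]), 'qvel': array([-0.001306  , -0.00041316, -0.00043914,  0.00088723,  0.00130525,
        0.00148505]), 'tau': array([-2.84559092e-04, -5.43668711e+01, -3.61890435e+01, -8.90335605e-05,
        3.13805031e-03,  6.02147929e-05]), 'position': array([ 0.20024209, -0.51207288,  0.23085808]), 'orientation': array([-3.08634048e+00, -5.82016839e-01,  1.78862071e-04]), 'contact_force': array([-0.73910593,  0.36244011, -1.19290361]), 'moment': array([ 0.04044024, -0.03742895,  0.03468494]), 'grip_force': 0.0, 'grip_width': 0.08497724088786356}
```

View pics/top0.png

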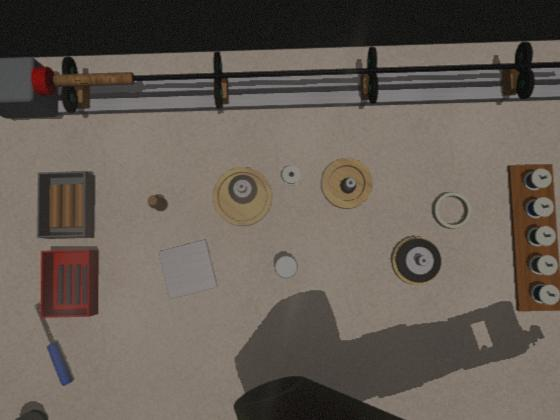

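View pics/scene0.png

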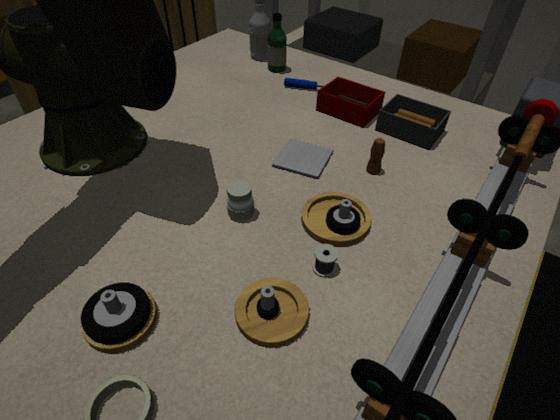

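Top view: large seat at (242,196) with the medium wheel, medium seat at (347,183) with the small wheel, large wheel at (418,260) on the small seat, stand (188,268), spool (291,174), jar (286,266), cork (155,201). The scene view shows the same layout: hub tops about (346,204), (267,290) and (111,296).

```bash
cat > h.py <<'E'
import numpy as np, cv2
from bench import manip
def ray(c,u,v):
    f=210/np.tan(np.radians(c["fov_y"])/2); M=np.array(c["world_to_cam"])
    d=np.array([(u-c["cx"])/f,-(v-c["cy"])/f,-1.]); R=M[:3,:3]
    return -R.T@M[:3,3], R.T@d/np.linalg.norm(d)
def plane(c,u,v,z):
    o,d=ray(c,u,v); return o+d*(z-o[2])/d[2]
def tri(views):  # [(cal,u,v),...] -> point, miss
    A=np.zeros((3,3)); b=np.zeros(3); P=[]
    for c,u,v in views:
        o,d=ray(c,u,v); Q=np.eye(3)-np.outer(d,d); A+=Q; b+=Q@o; P.append((o,Q))
    p=np.linalg.solve(A,b); return p,[float(np.linalg.norm(Q@(p-o))) for o,Q in P]
def proj(c,p):
    f=210/np.tan(np.radians(c["fov_y"])/2); q=np.array(c["world_to_cam"])@np.r_[p,1]
    return c["cx"]+f*q[0]/-q[2], c["cy"]-f*q[1]/-q[2]
E
python3 - <<'E'
from h import *
for n in("top","scene"):
    im=cv2.imread(f"pics/{n}0.png"); hsv=cv2.cvtColor(im,cv2.COLOR_BGR2HSV); c=manip.calibration(n)
    m=((hsv[...,0]>10)&(hsv[...,0]<28)&(hsv[...,1]>95)&(hsv[...,2]>60)).astype(np.uint8)
    m=cv2.morphologyEx(m,cv2.MORPH_CLOSE,np.ones((3,3)))
    for k in cv2.findContours(m,cv2.RETR_EXTERNAL,cv2.CHAIN_APPROX_NONE)[0]:
        if len(k)<60: continue
        e=cv2.fitEllipse(cv2.convexHull(k)); print(n,np.round(e[0],1),np.round(e[1],1),np.round(plane(c,*e[0],.018),3))
T,S=manip.calibration("top"),manip.calibration("scene")
for nm,a,b in(("hubM",(241.5,186),(346,204)),("hubS",(350,181),(267,290)),("hubL",(422,258),(111,296)),("stand",(188,268.5),(303.5,158)),("jar",(286,266),(239,188)),("spool",(291,174),(326,254)),("cork",(153.5,201),(377,142))):
    p,e=tri([(T,*a),(S,*b)]); print(nm,p.round(3),np.round(e,3))
a=cv2.imread("pics/top0.png")[150:300,200:460]; b=cv2.imread("pics/scene0.png")[180:360,70:390]
cv2.imwrite("pics/c.png",np.vstack([cv2.resize(a,(520,300),interpolation=3),cv2.resize(b,(520,292),interpolation=3)]))
E
```

```text
top [416.  260.3] [47. 48.] [ 0.452 -0.271  0.018]
top [ 68.4 205.7] [44.4 81.5] [0.6   0.538 0.018]
top [224.  197.2] [20.4 42.2] [0.61  0.17  0.018]
top [532.6 236.4] [ 58.1 192. ] [ 0.5   -0.541  0.018]
top [346.9 182.8] [48.5 49.6] [ 0.636 -0.119  0.018]
top [92.6 84.4] [37.  81.6] [0.892 0.482 0.018]
scene [118.4 317.7] [54.8 78.7] [ 0.457 -0.276  0.018]
scene [271.4 309.9] [65.2 73.7] [ 0.64  -0.122  0.018]
scene [504.1 375.7] [  3.  315.7] [ 0.971 -0.009  0.018]
scene [335.8 216.4] [48.7 70.4] [0.615 0.123 0.018]
scene [525.2 133.7] [26.9 47.5] [0.854 0.681 0.018]
scene [415.  117.3] [ 9.6 48.4] [0.594 0.581 0.018]
hubM [0.63  0.125 0.059] [0.001 0.001]
hubS [ 0.632 -0.121  0.065] [0.001 0.001]
hubL [ 0.457 -0.271  0.072] [0. 0.]
stand [0.446 0.26  0.005] [0.001 0.001]
jar [0.447 0.029 0.069] [0. 0.]
spool [0.658 0.012 0.04 ] [0. 0.]
cork [0.597 0.32  0.081] [0.001 0.001]
```

```bash
python3 -m handwheel '[{"slide":[0,0,0],"twist":7.1,"grip":0.7},{"slide":[0,0,0],"twist":7.1,"grip":0.7},{"slide":[0,0,0],"twist":7.1,"grip":0.7},{"slide":[20,-20,0],"twist":0,"grip":0.7},{"slide":[28,-26,0],"twist":0,"grip":0.7},{"slide":[28,-26,0],"twist":0,"grip":0.7},{"slide":[28,-26,0],"twist":0,"grip":0.7},{"slide":[28,-26,0],"twist":0,"grip":0.7},{"slide":[28,-26,0],"twist":0,"grip":0.7},{"slide":[28,-26,0],"twist":0,"grip":0.7}]'
python3 -m handwheel '[{"slide":[28,-26,0],"twist":0,"grip":0.7},{"slide":[28,-26,0],"twist":0,"grip":0.7},{"slide":[13,-13,0],"twist":0,"grip":0.7},{"slide":[0,0,0],"twist":0,"grip":0.7},{"slide":[0,0,0],"twist":0,"grip":0.7}]'
python3 - <<'E'
from h import *
c=manip.calibration("wrist"); cv2.imwrite("pics/w1.png",manip.capture("wrist")[:,:,::-1])
s=manip.observe();print(s["position"],s["orientation"],s["contact_force"])
print(proj(c,[.457,-.271,.074]),proj(c,[.455,-.273,.018]))
np.save("w1.npy",c,allow_pickle=True)
E
```

```text
time_s: 0.98
position: [0.3891, -0.3344, 0.2312]
orientation: [-3.141, -0.001, 0.0]
contact_force: [0.9, -0.2, 0.5]
grip_width: 0.06
grip_force: 0.0
time_s: 1.4
position: [0.4574, -0.2703, 0.231]
orientation: [-3.141, -0.005, 0.001]
contact_force: [0.2, -0.4, 0.3]
grip_width: 0.0598
grip_force: 0.0
[ 0.45681035 -0.2710224   0.23103653] [-3.14143337e+00 -2.46365261e-03  9.42486438e-04] [-0.55379163  0.43462113 -0.13052066]
(np.float64(280.78186461515696), np.float64(188.26386710385617)) (np.float64(282.56165095599164), np.float64(176.49654397328842))
```

View pics/w1.png

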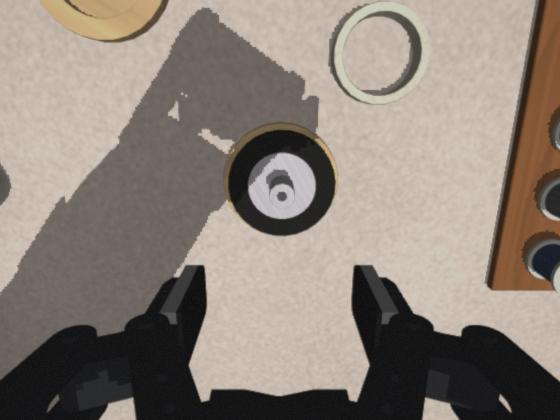

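Wrist view: large wheel's hub top at (282,196), tyre ring around (281,180), seat edge peeking out at the top. Descending half-way for the second view.

```bash
python3 -m handwheel '[{"slide":[0,0,20],"twist":0,"grip":0.6},{"slide":[0,0,30],"twist":0,"grip":0.6},{"slide":[0,0,30],"twist":0,"grip":0.6},{"slide":[0,0,0],"twist":0,"grip":0.6},{"slide":[0,0,0],"twist":0,"grip":0.6}]'
python3 - <<'E'
from h import *
c=manip.calibration("wrist"); im=manip.capture("wrist")[:,:,::-1]; cv2.imwrite("pics/w2.png",im)
np.save("w2.npy",c,allow_pickle=True); c1=np.load("w1.npy",allow_pickle=True).item()
print(plane(c1,282,196,.074).round(4))
print(manip.observe()["position"])
E
```

```text
time_s: 1.87
position: [0.4561, -0.2715, 0.1511]
orientation: [-3.14, 0.001, 0.003]
contact_force: [0.6, 0.7, 1.3]
grip_width: 0.0512
grip_force: 0.0
[ 0.4504 -0.272   0.074 ]
[ 0.45694592 -0.27182502  0.15253938]
```

View pics/w2.png

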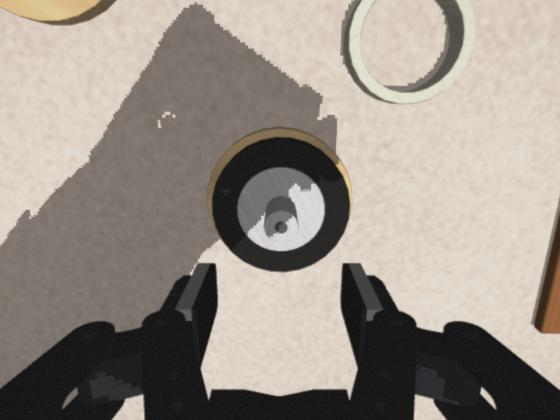

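Hub top at (280.5,227) in the closer view.

Run:
```python
from h import *
c1,c2=[np.load(f"w{i}.npy",allow_pickle=True).item() for i in(1,2)]
p,e=tri([(c1,282,196),(c2,280.5,227)]); print(p.round(4),np.round(e,4)); print(plane(c2,280.5,227,.074))
# tyre outline
for f,c in(("w1",c1),("w2",c2)):
    g=cv2.cvtColor(cv2.imread(f"pics/{f}.png"),cv2.COLOR_BGR2GRAY); m=(g<45).astype(np.uint8); m[262:]=0
    k=max(cv2.findContours(m,cv2.RETR_EXTERNAL,cv2.CHAIN_APPROX_NONE)[0],key=len); q=cv2.fitEllipse(k); print(f,q,plane(c,*q[0],.038).round(4))
```

```text
[ 0.4505 -0.2718  0.0744] [0.0002 0.0002]
[ 0.45041647 -0.27160587  0.074     ]
w1 ((528.1375732421875, 74.59675598144531), (4.003039836883545, 413.4644470214844), 10.53640079498291) [ 0.5474 -0.4797  0.038 ]
w2 ((280.2723693847656, 202.01942443847656), (126.93803405761719, 136.1401824951172), 89.50260162353516) [ 0.4563 -0.2716  0.038 ]
```

```bash
python3 -m handwheel '[{"slide":[-5,0,15],"twist":0,"grip":0.6},{"slide":[0,0,25],"twist":0,"grip":0.6},{"slide":[0,0,25],"twist":0,"grip":0.6},{"slide":[0,0,20],"twist":0,"grip":0.6},{"slide":[0,0,14],"twist":0,"grip":0.6},{"slide":[0,0,8],"twist":0,"grip":0.6},{"slide":[0,0,0],"twist":0,"grip":0.6},{"slide":[0,0,0],"twist":0,"grip":0.6}]'
python3 -m handwheel '[{"slide":[0,0,0],"twist":0,"grip":0.1},{"slide":[0,0,0],"twist":0,"grip":0.1},{"slide":[0,0,0],"twist":0,"grip":0.1},{"slide":[0,0,0],"twist":0,"grip":0.1},{"slide":[0,0,0],"twist":0,"grip":0.1},{"slide":[0,0,0],"twist":0,"grip":0.1},{"slide":[0,0,0],"twist":0,"grip":0.1}]' 60
```

```text
time_s: 2.58
position: [0.4527, -0.2716, 0.0457]
orientation: [3.141, 0.001, 0.002]
contact_force: [0.1, 0.8, 1.1]
grip_width: 0.0514
grip_force: 0.0
time_s: 3.17
position: [0.4526, -0.2714, 0.0457]
orientation: [3.14, 0.002, 0.003]
contact_force: [-1.8, 1.3, 9.2]
grip_width: 0.0203
grip_force: 58.3
```

```bash
python3 -m handwheel '[{"slide":[0,0,-5],"twist":0,"grip":0.1},{"slide":[0,0,-10],"twist":0,"grip":0.1},{"slide":[0,0,-20],"twist":0,"grip":0.1},{"slide":[0,0,-30],"twist":0,"grip":0.1},{"slide":[0,0,-30],"twist":0,"grip":0.1},{"slide":[0,0,-25],"twist":0,"grip":0.1},{"slide":[0,0,0],"twist":0,"grip":0.1},{"slide":[0,0,0],"twist":0,"grip":0.1}]'
python3 - <<'E'
from h import *
np.save("w3.npy",manip.calibration("wrist"),allow_pickle=True); cv2.imwrite("pics/w3.png",manip.capture("wrist")[:,:,::-1]); print(manip.observe()["contact_force"])
E
```

```text
time_s: 3.83
position: [0.4524, -0.2711, 0.1659]
orientation: [3.14, 0.002, 0.004]
contact_force: [-0.5, 0.1, -2.8]
grip_width: 0.0201
grip_force: 58.8
[ 0.26766832 -0.17759226 -2.45857876]
```

View pics/w3.png

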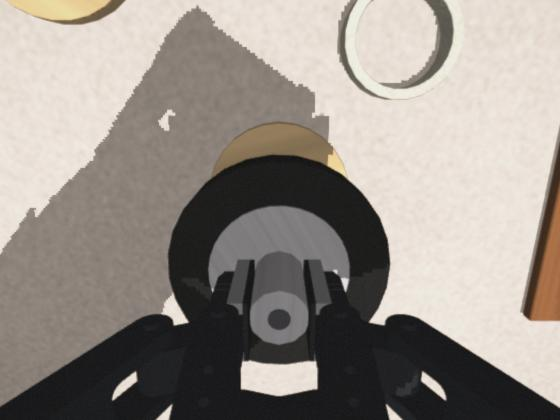

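Wheel held level (hub top at (279.5,319)). Carry it over to the stand.

```bash
python3 -m handwheel '[{"slide":[0,-15,0],"twist":0,"grip":0.1},{"slide":[0,-30,0],"twist":0,"grip":0.1},{"slide":[0,-38,0],"twist":0,"grip":0.1},{"slide":[0,-40,0],"twist":0,"grip":0.1},{"slide":[0,-40,0],"twist":0,"grip":0.1},{"slide":[0,-40,0],"twist":0,"grip":0.1},{"slide":[0,-40,0],"twist":0,"grip":0.1},{"slide":[0,-40,0],"twist":0,"grip":0.1},{"slide":[0,-40,0],"twist":0,"grip":0.1},{"slide":[0,-40,0],"twist":0,"grip":0.1}]'
python3 -m handwheel '[{"slide":[-1,-40,0],"twist":0,"grip":0.1},{"slide":[-1,-40,0],"twist":0,"grip":0.1},{"slide":[-1,-38,0],"twist":0,"grip":0.1},{"slide":[-1,-30,0],"twist":0,"grip":0.1},{"slide":[-1,-20,0],"twist":0,"grip":0.1},{"slide":[0,0,0],"twist":0,"grip":0.1},{"slide":[0,0,0],"twist":0,"grip":0.1}]'
python3 - <<'E'
from h import *
c3=np.load("w3.npy",allow_pickle=True).item(); p=plane(c3,279.5,319,.1942); print("hub-tcp",p-np.array([.4524,-.2711,.1659]))
c=manip.calibration("wrist"); im=manip.capture("wrist")[:,:,::-1]; cv2.imwrite("pics/w4.png",im); print(manip.observe()["position"])
t=manip.capture("top")[:,:,::-1]; cv2.imwrite("pics/t4.png",t)
E
```

```text
time_s: 4.72
position: [0.4502, 0.0944, 0.1632]
orientation: [3.141, 0.002, -0.003]
contact_force: [0.7, -0.5, -3.1]
grip_width: 0.0203
grip_force: 58.9
time_s: 5.3
position: [0.4453, 0.2608, 0.1629]
orientation: [3.14, 0.005, -0.004]
contact_force: [-0.3, -0.8, -2.6]
grip_width: 0.0202
grip_force: 59.0
hub-tcp [-0.00232071  0.00065458  0.0283    ]
[0.44558022 0.25997891 0.16314614]
```

View pics/w4.png

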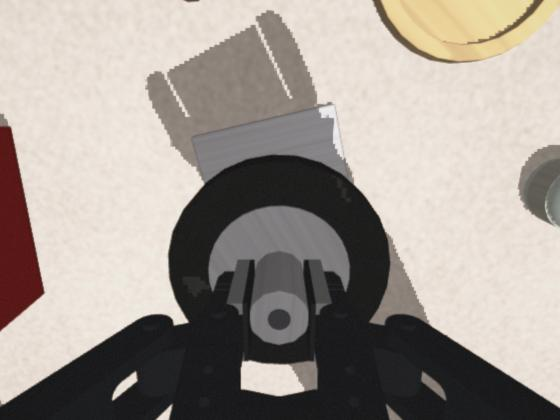

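Stand's far corners at (193,137) and (333,103).

Run:
```python
from h import *
c=manip.calibration("wrist")
a,b=plane(c,193,137,.01),plane(c,333,103,.01); d=b-a; L=np.linalg.norm(d); n=np.array([d[1],-d[0],0])/L
n=n if n[0]<0 else -n
print(a.round(3),b.round(3),L, "centre",((a+b)/2+n*.0575).round(4))
```

```text
[0.487 0.327 0.01 ] [0.513 0.219 0.01 ] 0.11123117658317178 centre [0.4442 0.2599 0.01  ]
```

```bash
python3 -m handwheel '[{"slide":[0,0,15],"twist":0,"grip":0.1},{"slide":[0,0,25],"twist":0,"grip":0.1},{"slide":[0,0,25],"twist":0,"grip":0.1},{"slide":[0,0,25],"twist":0,"grip":0.1},{"slide":[0,0,15],"twist":0,"grip":0.1},{"slide":[0,0,10],"twist":0,"grip":0.1},{"slide":[0,0,4],"twist":0,"grip":0.1},{"slide":[0,0,2],"twist":0,"grip":0.1},{"slide":[0,0,0],"twist":0,"grip":0.1},{"slide":[0,0,0],"twist":0,"grip":0.1}]'
```

```text
time_s: 6.23
position: [0.447, 0.2601, 0.0442]
orientation: [-3.141, -0.001, -0.002]
contact_force: [0.0, -0.2, -1.6]
grip_width: 0.0201
grip_force: 59.0
```

```bash
python3 -m handwheel '[{"slide":[0,0,2],"twist":0,"grip":0.1},{"slide":[0,0,2],"twist":0,"grip":0.1},{"slide":[0,0,1],"twist":0,"grip":0.1},{"slide":[0,0,0],"twist":0,"grip":0.1},{"slide":[0,0,0],"twist":0,"grip":0.1}]'; python3 -m handwheel '[{"slide":[0,0,1],"twist":0,"grip":0.1},{"slide":[0,0,0],"twist":0,"grip":0.1},{"slide":[0,0,0],"twist":0,"grip":0.1}]'
```

```text
time_s: 6.65
position: [0.4465, 0.2601, 0.0383]
orientation: [3.142, 0.002, -0.0]
contact_force: [-0.3, -0.1, -2.1]
grip_width: 0.0204
grip_force: 59.0
time_s: 6.9
position: [0.4466, 0.2602, 0.0377]
orientation: [-3.141, -0.002, -0.001]
contact_force: [-3.4, -0.3, 5.5]
grip_width: 0.0203
grip_force: 60.0
```

```bash
python3 -m handwheel '[{"slide":[0,0,0],"twist":0,"grip":0.4},{"slide":[0,0,0],"twist":0,"grip":0.6},{"slide":[0,0,0],"twist":0,"grip":0.6},{"slide":[0,0,0],"twist":0,"grip":0.6},{"slide":[0,0,-10],"twist":0,"grip":0.6},{"slide":[0,0,-25],"twist":0,"grip":0.6},{"slide":[0,0,-35],"twist":0,"grip":0.6},{"slide":[0,0,-35],"twist":0,"grip":0.6},{"slide":[0,0,-25],"twist":0,"grip":0.6},{"slide":[0,0,0],"twist":0,"grip":0.6}]'
python3 -m handwheel '[{"slide":[7,15,0],"twist":0,"grip":0.6},{"slide":[12,25,0],"twist":0,"grip":0.6},{"slide":[16,33,0],"twist":0,"grip":0.6},{"slide":[16,33,0],"twist":0,"grip":0.6},{"slide":[16,33,0],"twist":0,"grip":0.6},{"slide":[16,33,0],"twist":0,"grip":0.6},{"slide":[16,33,0],"twist":0,"grip":0.6},{"slide":[16,33,0],"twist":0,"grip":0.6},{"slide":[16,33,0],"twist":0,"grip":0.6},{"slide":[16,33,0],"twist":0,"grip":0.6}]'
python3 -m handwheel '[{"slide":[16,33,0],"twist":0,"grip":0.6},{"slide":[12,25,0],"twist":0,"grip":0.6},{"slide":[8,18,0],"twist":0,"grip":0.6},{"slide":[0,0,0],"twist":0,"grip":0.6},{"slide":[0,0,0],"twist":0,"grip":0.6}]'
python3 - <<'E'
from h import *
np.save("w5.npy",manip.calibration("wrist"),allow_pickle=True); cv2.imwrite("pics/w5.png",manip.capture("wrist")[:,:,::-1]);cv2.imwrite("pics/t5.png",manip.capture("top")[:,:,::-1]); print(manip.observe()["position"])
E
```

```text
time_s: 7.73
position: [0.4482, 0.2609, 0.1734]
orientation: [-3.138, -0.002, -0.012]
contact_force: [0.6, 0.0, 1.1]
grip_width: 0.051
grip_force: 0.0
time_s: 8.57
position: [0.5942, -0.0456, 0.1676]
orientation: [-3.142, -0.001, -0.0]
contact_force: [0.3, -0.0, 0.1]
grip_width: 0.0516
grip_force: 0.0
time_s: 8.98
position: [0.6297, -0.1205, 0.167]
orientation: [-3.141, 0.001, 0.001]
contact_force: [0.0, 1.6, -0.3]
grip_width: 0.0513
grip_force: 0.0
[ 0.62962633 -0.11912701  0.16732381]
```

View pics/w5.png

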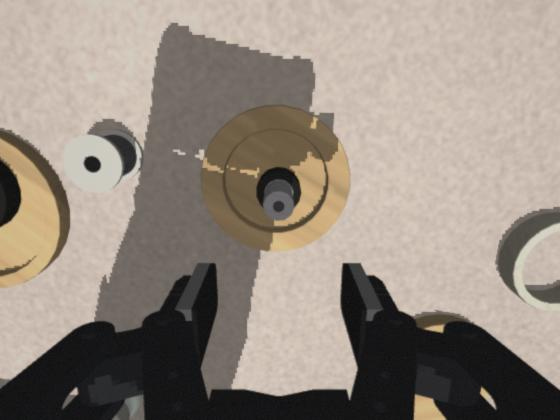

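Hub top of the small wheel at (278.5,206.5); medium pocket's rim centred near (275.5,180). Combine with the top view and a lower wrist view.

```bash
python3 -m handwheel '[{"slide":[0,0,20],"twist":0,"grip":0.6},{"slide":[0,0,25],"twist":0,"grip":0.6},{"slide":[0,0,10],"twist":0,"grip":0.6},{"slide":[0,0,0],"twist":0,"grip":0.6},{"slide":[0,0,0],"twist":0,"grip":0.6}]'
python3 - <<'E'
from h import *
c6=manip.calibration("wrist");im=manip.capture("wrist")[:,:,::-1]; cv2.imwrite("pics/w6.png",im)
np.save("w6.npy",c6,allow_pickle=True)
c5=np.load("w5.npy",allow_pickle=True).item()
print(plane(c5,278.5,206.5,.062).round(4), "pocketM",plane(c5,275.5,180,.018).round(4),"outerM",plane(c5,275.5,178,.018).round(4), manip.observe()["position"].round(4))
print("pred",proj(c6,plane(c5,278.5,206.5,.062)))
t=cv2.imread("pics/t5.png")[150:300,200:460]
cv2.imwrite("pics/v6.png",np.hstack([im[100:400,130:430],cv2.resize(t,(500,300),interpolation=3)[:,:]]))
E
```

```text
time_s: 9.5
position: [0.63, -0.1192, 0.1129]
orientation: [-3.142, -0.003, 0.0]
contact_force: [0.3, -0.1, 0.2]
grip_width: 0.0514
grip_force: 0.0
[ 0.6292 -0.1194  0.062 ] pocketM [ 0.6381 -0.117   0.018 ] outerM [ 0.6397 -0.117   0.018 ] [ 0.6304 -0.1195  0.1137]
pred (np.float64(280.7730600075606), np.float64(234.8162289170136))
```

View pics/v6.png

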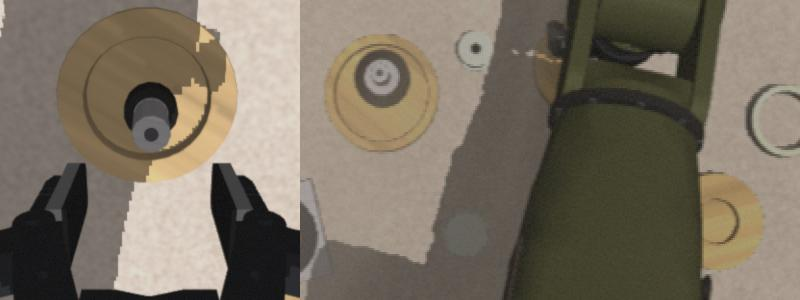

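Crop: hub top at full-image (281,235), as predicted for a height of 62 mm; pocket rim around (277,198). Right half: small seat now bare, partly behind the arm. Grasp the small wheel.

```bash
python3 -m handwheel '[{"slide":[-1,0,15],"twist":0,"grip":0.6},{"slide":[0,0,25],"twist":0,"grip":0.6},{"slide":[0,0,20],"twist":0,"grip":0.6},{"slide":[0,0,13],"twist":0,"grip":0.6},{"slide":[0,0,5],"twist":0,"grip":0.6},{"slide":[0,0,0],"twist":0,"grip":0.6},{"slide":[0,0,0],"twist":0,"grip":0.6}]'
python3 -m handwheel '[{"slide":[0,0,0],"twist":0,"grip":0.1},{"slide":[0,0,0],"twist":0,"grip":0.1},{"slide":[0,0,0],"twist":0,"grip":0.1},{"slide":[0,0,0],"twist":0,"grip":0.1},{"slide":[0,0,0],"twist":0,"grip":0.1},{"slide":[0,0,0],"twist":0,"grip":0.1}]' 50
python3 - <<'E'
from h import *
c6=np.load("w6.npy",allow_pickle=True).item(); print(plane(c6,277,198,.018))
E
```

```text
time_s: 10.13
position: [0.6296, -0.1199, 0.0356]
orientation: [3.141, 0.002, 0.002]
contact_force: [0.1, -1.1, -0.3]
grip_width: 0.0514
grip_force: 0.0
time_s: 10.63
position: [0.6295, -0.1199, 0.0355]
orientation: [3.141, 0.002, 0.003]
contact_force: [-1.1, 0.5, 7.9]
grip_width: 0.0206
grip_force: 48.7
[ 0.63824044 -0.11711936  0.018     ]
```

```bash
python3 -m handwheel '[{"slide":[0,0,-5],"twist":0,"grip":0.1},{"slide":[0,0,-12],"twist":0,"grip":0.1},{"slide":[0,0,-25],"twist":0,"grip":0.1},{"slide":[0,0,-30],"twist":0,"grip":0.1},{"slide":[-10,8,-20],"twist":0,"grip":0.1},{"slide":[-20,17,0],"twist":0,"grip":0.1},{"slide":[-28,25,0],"twist":0,"grip":0.1},{"slide":[-28,25,0],"twist":0,"grip":0.1},{"slide":[-28,25,0],"twist":0,"grip":0.1},{"slide":[-28,25,0],"twist":0,"grip":0.1}]'
python3 -m handwheel '[{"slide":[-22,18,0],"twist":0,"grip":0.1},{"slide":[-11,10,0],"twist":0,"grip":0.1},{"slide":[0,0,0],"twist":0,"grip":0.1},{"slide":[0,0,0],"twist":0,"grip":0.1}]'
python3 - <<'E'
from h import *
np.save("w7.npy",manip.calibration("wrist"),allow_pickle=True); cv2.imwrite("pics/w7.png",manip.capture("wrist")[:,:,::-1]); s=manip.observe(); print(s["position"],s["contact_force"])
E
```

```text
time_s: 11.47
position: [0.4857, -0.2457, 0.1273]
orientation: [3.141, 0.002, 0.001]
contact_force: [0.1, -1.3, -0.7]
grip_width: 0.0205
grip_force: 49.0
time_s: 11.8
position: [0.454, -0.2734, 0.1272]
orientation: [3.141, -0.001, 0.001]
contact_force: [0.5, -0.7, -0.8]
grip_width: 0.0205
grip_force: 49.0
[ 0.45448961 -0.27284385  0.12702175] [ 0.46274037  0.95419911 -0.73905133]
```

View pics/w7.png

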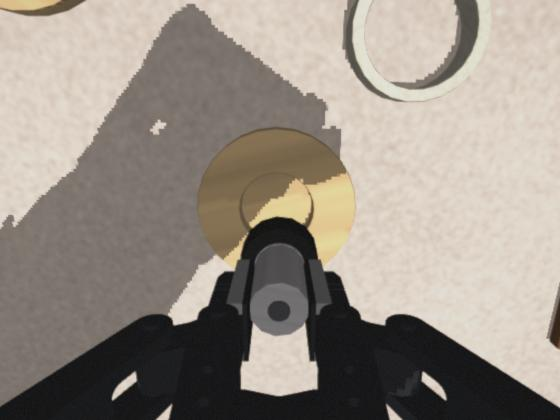

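Wheel hub top at (279,310) held straight; small seat's pocket centred near (276.5,207) (edges 240–313, top 173).

Run:
```python
from h import *
c=np.load("w7.npy",allow_pickle=True).item(); h=plane(c,279,310,.1535); q=plane(c,276.5,207,.018)
print(h.round(4),q.round(4),"move",((q-h)*1000).round(1))
a,b,d=[plane(c,*x,.018) for x in((240,207),(313,207),(276.5,173))]; print(np.linalg.norm(b-a),d-q)
im=cv2.imread("pics/w7.png"); hsv=cv2.cvtColor(im,cv2.COLOR_BGR2HSV)
m=((hsv[...,0]>10)&(hsv[...,0]<28)&(hsv[...,1]>80)).astype(np.uint8); m[:100]=0; m[262:]=0
k=max(cv2.findContours(m,cv2.RETR_EXTERNAL,cv2.CHAIN_APPROX_NONE)[0],key=len)[:,0]
k=k[(k[:,1]<215)]; w=np.array([plane(c,*p,.018)[:2] for p in k.astype(float)])
A=np.c_[2*w,np.ones(len(w))]; s=np.linalg.lstsq(A,(w**2).sum(1),rcond=None)[0]; print("outer circle",s[:2],np.sqrt(s[2]+s[:2]@s[:2]))
```

```text
[ 0.4541 -0.2725  0.1535] [ 0.452  -0.2709  0.018 ] move [  -2.1    1.6 -135.5]
0.051271786047502536 [ 2.42424186e-02 -6.16274138e-05  0.00000000e+00]
outer circle [ 0.45169485 -0.27065011] 0.054405681308580166
```

```bash
python3 -m handwheel '[{"slide":[-3,-2,10],"twist":0,"grip":0.1},{"slide":[0,0,20],"twist":0,"grip":0.1},{"slide":[0,0,20],"twist":0,"grip":0.1},{"slide":[0,0,15],"twist":0,"grip":0.1},{"slide":[0,0,10],"twist":0,"grip":0.1},{"slide":[0,0,6],"twist":0,"grip":0.1},{"slide":[0,0,4],"twist":0,"grip":0.1},{"slide":[0,0,2],"twist":0,"grip":0.1},{"slide":[0,0,0],"twist":0,"grip":0.1},{"slide":[0,0,0],"twist":0,"grip":0.1}]'
python3 -m handwheel '[{"slide":[0,0,2],"twist":0,"grip":0.1},{"slide":[0,0,0],"twist":0,"grip":0.1},{"slide":[0,0,0],"twist":0,"grip":0.1}]'
```

```text
time_s: 12.68
position: [0.4514, -0.2711, 0.0398]
orientation: [3.141, 0.002, 0.001]
contact_force: [0.7, -0.9, -1.6]
grip_width: 0.0204
grip_force: 49.0
time_s: 12.93
position: [0.4511, -0.271, 0.0375]
orientation: [3.141, 0.002, 0.0]
contact_force: [-0.1, 0.4, -0.7]
grip_width: 0.0203
grip_force: 49.0
```

```bash
python3 -m handwheel '[{"slide":[0,0,1],"twist":0,"grip":0.1},{"slide":[0,0,1],"twist":0,"grip":0.1},{"slide":[0,0,0],"twist":0,"grip":0.1},{"slide":[0,0,0],"twist":0,"grip":0.1}]'
python3 -m handwheel '[{"slide":[0,0,0.7],"twist":0,"grip":0.1},{"slide":[0,0,0],"twist":0,"grip":0.1},{"slide":[0,0,0],"twist":0,"grip":0.1}]'
```

```text
time_s: 13.27
position: [0.4512, -0.2711, 0.0355]
orientation: [3.141, 0.002, 0.001]
contact_force: [-0.9, 0.6, 2.9]
grip_width: 0.0203
grip_force: 49.3
time_s: 13.52
position: [0.4513, -0.2712, 0.0354]
orientation: [3.141, 0.002, 0.001]
contact_force: [-3.7, 2.0, 12.1]
grip_width: 0.0205
grip_force: 50.4
```

```bash
python3 -m handwheel '[{"slide":[0,0,-0.7],"twist":0,"grip":0.3},{"slide":[0,0,0],"twist":0,"grip":0.6},{"slide":[0,0,0],"twist":0,"grip":0.6},{"slide":[0,0,0],"twist":0,"grip":0.6},{"slide":[0,0,-10],"twist":0,"grip":0.6},{"slide":[0,0,-25],"twist":0,"grip":0.6},{"slide":[0,0,-35],"twist":0,"grip":0.6},{"slide":[0,0,-35],"twist":0,"grip":0.6},{"slide":[0,0,-22],"twist":0,"grip":0.6},{"slide":[0,0,0],"twist":0,"grip":0.6}]'
python3 - <<'E'
from h import *
cv2.imwrite("pics/w8.png",manip.capture("wrist")[:,:,::-1])
E
python3 -m handwheel '[{"slide":[6,-14,0],"twist":0,"grip":0.6},{"slide":[12,-26,0],"twist":0,"grip":0.6},{"slide":[16,-36,0],"twist":0,"grip":0.6},{"slide":[16,-36,0],"twist":0,"grip":0.6},{"slide":[16,-36,0],"twist":0,"grip":0.6},{"slide":[16,-36,0],"twist":0,"grip":0.6},{"slide":[16,-36,0],"twist":0,"grip":0.6},{"slide":[16,-36,0],"twist":0,"grip":0.6},{"slide":[16,-36,0],"twist":0,"grip":0.6},{"slide":[16,-36,0],"twist":0,"grip":0.6}]'
python3 -m handwheel '[{"slide":[16,-35,0],"twist":0,"grip":0.6},{"slide":[11,-25,0],"twist":0,"grip":0.6},{"slide":[5,-10,0],"twist":0,"grip":0.6},{"slide":[0,0,0],"twist":0,"grip":0.6},{"slide":[0,0,0],"twist":0,"grip":0.6}]'
python3 - <<'E'
from h import *
np.save("w9.npy",manip.calibration("wrist"),allow_pickle=True); im=manip.capture("wrist")[:,:,::-1]; cv2.imwrite("pics/w9.png",im); print(manip.observe()["position"])
cv2.imwrite("pics/v9.png",np.hstack([im[:,:],cv2.imread("pics/w8.png")[0:420,160:400]]))
E
```

```text
time_s: 14.35
position: [0.4526, -0.272, 0.168]
orientation: [3.137, 0.002, 0.011]
contact_force: [0.2, -0.2, 0.1]
grip_width: 0.0512
grip_force: 0.0
time_s: 15.23
position: [0.5967, 0.0592, 0.1613]
orientation: [3.142, 0.002, -0.003]
contact_force: [0.1, 0.2, 0.3]
grip_width: 0.0513
grip_force: 0.0
time_s: 15.65
position: [0.6282, 0.1267, 0.1613]
orientation: [3.141, 0.002, -0.003]
contact_force: [-0.8, -1.1, 0.5]
grip_width: 0.0512
grip_force: 0.0
[0.62817376 0.12608496 0.16167573]
```

View pics/v9.png

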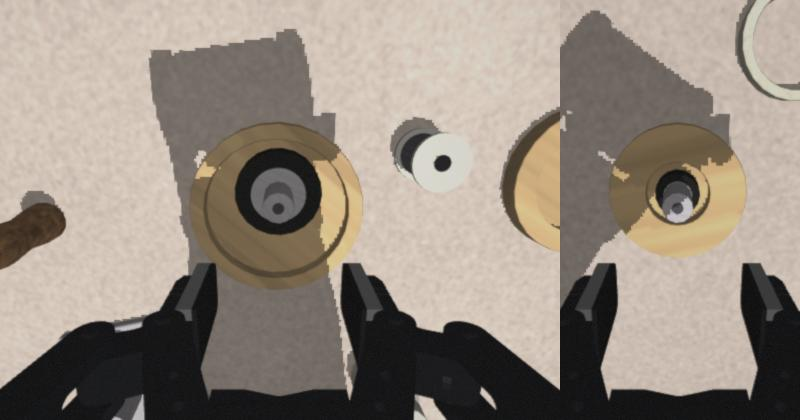

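Small wheel sits in its pocket (right). Left: medium hub top at (278,209), large pocket rim centred near (276,207.5).

```bash
python3 - <<'E'
from h import *
c=np.load("w9.npy",allow_pickle=True).item()
print(plane(c,278,209,.062).round(4),"pocketL",plane(c,276,207.5,.018).round(4),np.linalg.norm(plane(c,204,207.5,.018)-plane(c,348,207.5,.018)),(plane(c,276,138,.018)-plane(c,276,277,.018)))
E
python3 -m handwheel '[{"slide":[0,0,20],"twist":0,"grip":0.6},{"slide":[0,0,25],"twist":0,"grip":0.6},{"slide":[0,0,5],"twist":0,"grip":0.6},{"slide":[0,0,0],"twist":0,"grip":0.6},{"slide":[0,0,0],"twist":0,"grip":0.6}]'
python3 - <<'E'
from h import *
im=manip.capture("wrist"); c=manip.calibration("wrist"); np.save("w10.npy",c,allow_pickle=True); cv2.imwrite("pics/w10.png",im[:,:,::-1])
g=cv2.medianBlur(cv2.cvtColor(im,cv2.COLOR_RGB2GRAY),3); p=plane(np.load("w9.npy",allow_pickle=True).item(),278,209,.062); u,v=proj(c,p); print("pred",u,v)
u,v=int(u),int(v); r=g[v-14:v+15,u-14:u+15].copy(); m=(r<np.percentile(r,50)-15); 
# the bore: dark blob nearest the prediction
n,l,st,ce=cv2.connectedComponentsWithStats((cv2.adaptiveThreshold(g[v-25:v+26,u-25:u+26],1,0,1,15,6))); 
print([(np.round(ce[i]+[u-25,v-25],1).tolist(),int(st[i,4])) for i in range(1,n) if st[i,4]>15])
E
```

```text
[0.6274 0.1281 0.062 ] pocketL [0.6152 0.1298 0.018 ] 0.11486314277951294 [ 0.1161635  -0.00012668  0.        ]
time_s: 16.12
position: [0.6289, 0.1264, 0.1133]
orientation: [-3.142, -0.0, -0.001]
contact_force: [-0.4, 0.2, 0.6]
grip_width: 0.051
grip_force: 0.0
pred 277.7687845409563 235.99368086741754
[([277.5, 216.7], 283), ([276.6, 235.0], 155), ([277.0, 251.0], 597)]
```

Height confirmed (bore at (276.6,235), predicted (277.8,236)). Grasp the medium wheel.

```bash
python3 -m handwheel '[{"slide":[-1,-1.5,15],"twist":0,"grip":0.6},{"slide":[0,0,25],"twist":0,"grip":0.6},{"slide":[0,0,20],"twist":0,"grip":0.6},{"slide":[0,0,13],"twist":0,"grip":0.6},{"slide":[0,0,4],"twist":0,"grip":0.6},{"slide":[0,0,0],"twist":0,"grip":0.6},{"slide":[0,0,0],"twist":0,"grip":0.6}]'
python3 -m handwheel '[{"slide":[0,0,0],"twist":0,"grip":0.1},{"slide":[0,0,0],"twist":0,"grip":0.1},{"slide":[0,0,0],"twist":0,"grip":0.1},{"slide":[0,0,0],"twist":0,"grip":0.1},{"slide":[0,0,0],"twist":0,"grip":0.1},{"slide":[0,0,0],"twist":0,"grip":0.1}]' 60
```

```text
time_s: 16.75
position: [0.6283, 0.1288, 0.0367]
orientation: [-3.141, -0.001, -0.003]
contact_force: [0.3, 0.3, 0.8]
grip_width: 0.0513
grip_force: 0.0
time_s: 17.25
position: [0.6283, 0.1288, 0.0367]
orientation: [-3.141, -0.002, -0.003]
contact_force: [-0.3, 0.2, 6.0]
grip_width: 0.0204
grip_force: 58.5
```

```bash
python3 -m handwheel '[{"slide":[0,0,-5],"twist":0,"grip":0.1},{"slide":[0,0,-12],"twist":0,"grip":0.1},{"slide":[0,0,-25],"twist":0,"grip":0.1},{"slide":[0,0,-30],"twist":0,"grip":0.1},{"slide":[0,0,-20],"twist":0,"grip":0.1},{"slide":[0,12,-8],"twist":0,"grip":0.1},{"slide":[1,22,0],"twist":0,"grip":0.1},{"slide":[1,32,0],"twist":0,"grip":0.1},{"slide":[2,38,0],"twist":0,"grip":0.1},{"slide":[2,38,0],"twist":0,"grip":0.1}]'
python3 -m handwheel '[{"slide":[1,38,0],"twist":0,"grip":0.1},{"slide":[1,32,0],"twist":0,"grip":0.1},{"slide":[1,22,0],"twist":0,"grip":0.1},{"slide":[1,12,0],"twist":0,"grip":0.1},{"slide":[0,0,0],"twist":0,"grip":0.1},{"slide":[0,0,0],"twist":0,"grip":0.1}]'
python3 - <<'E'
from h import *
np.save("w11.npy",manip.calibration("wrist"),allow_pickle=True); cv2.imwrite("pics/w11.png",manip.capture("wrist")[:,:,::-1]); s=manip.observe(); print(s["position"],s["contact_force"])
E
```

```text
time_s: 18.08
position: [0.6332, -0.0151, 0.1352]
orientation: [3.142, 0.003, -0.001]
contact_force: [1.6, 0.1, -2.3]
grip_width: 0.02
grip_force: 58.7
time_s: 18.58
position: [0.6377, -0.1172, 0.135]
orientation: [-3.141, -0.001, 0.001]
contact_force: [-0.5, 0.8, -2.5]
grip_width: 0.0201
grip_force: 58.8
[ 0.63777617 -0.11643492  0.135101  ] [ 0.13110871  0.83331141 -2.09380543]
```

View pics/w11.png

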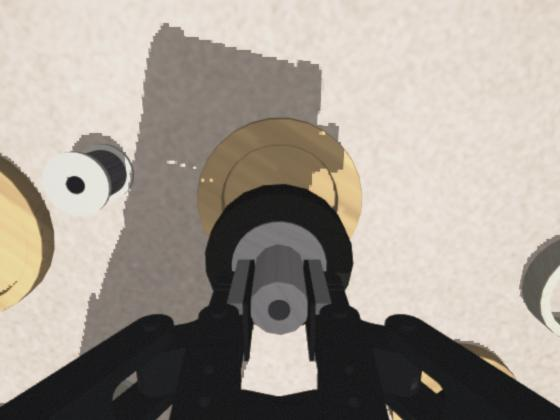

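Medium wheel held straight with hub (279,310) over the pocket (edges 221–338, top 144): no lateral correction needed.

```bash
python3 - <<'E'
from h import *
c=np.load("w11.npy",allow_pickle=True).item(); print(plane(c,279,310,.160),plane(c,279.5,144,.018)-[.042,0,0])
E
python3 -m handwheel '[{"slide":[0,0,12],"twist":0,"grip":0.1},{"slide":[0,0,22],"twist":0,"grip":0.1},{"slide":[0,0,22],"twist":0,"grip":0.1},{"slide":[0,0,17],"twist":0,"grip":0.1},{"slide":[0,0,10],"twist":0,"grip":0.1},{"slide":[0,0,6],"twist":0,"grip":0.1},{"slide":[0,0,4],"twist":0,"grip":0.1},{"slide":[0,0,2],"twist":0,"grip":0.1},{"slide":[0,0,0],"twist":0,"grip":0.1},{"slide":[0,0,0],"twist":0,"grip":0.1}]'
python3 -m handwheel '[{"slide":[0,0,1],"twist":0,"grip":0.1},{"slide":[0,0,0],"twist":0,"grip":0.1},{"slide":[0,0,0],"twist":0,"grip":0.1}]'
```

```text
[ 0.6369586  -0.11643032  0.16      ] [ 0.63638428 -0.11679355  0.018     ]
time_s: 19.47
position: [0.6383, -0.1173, 0.0411]
orientation: [3.141, 0.002, 0.002]
contact_force: [0.3, 0.4, -1.0]
grip_width: 0.0204
grip_force: 58.8
time_s: 19.72
position: [0.638, -0.1173, 0.0396]
orientation: [3.141, 0.002, 0.001]
contact_force: [0.5, -0.0, -1.0]
grip_width: 0.0201
grip_force: 58.8
```

```bash
python3 -m handwheel '[{"slide":[0,0,1.5],"twist":0,"grip":0.1},{"slide":[0,0,1],"twist":0,"grip":0.1},{"slide":[0,0,0],"twist":0,"grip":0.1},{"slide":[0,0,0],"twist":0,"grip":0.1}]'
python3 -m handwheel '[{"slide":[0,0,0.7],"twist":0,"grip":0.1},{"slide":[0,0,0],"twist":0,"grip":0.1},{"slide":[0,0,0],"twist":0,"grip":0.1}]'
```

```text
time_s: 20.05
position: [0.6379, -0.1173, 0.0367]
orientation: [3.142, 0.002, -0.0]
contact_force: [0.4, -1.2, -1.0]
grip_width: 0.0203
grip_force: 58.9
time_s: 20.3
position: [0.6379, -0.1173, 0.0367]
orientation: [3.142, 0.002, 0.0]
contact_force: [-3.7, 0.1, 6.2]
grip_width: 0.0202
grip_force: 59.5
```

```bash
python3 -m handwheel '[{"slide":[0,0,-0.7],"twist":0,"grip":0.3},{"slide":[0,0,0],"twist":0,"grip":0.6},{"slide":[0,0,0],"twist":0,"grip":0.6},{"slide":[0,0,0],"twist":0,"grip":0.6},{"slide":[0,0,-10],"twist":0,"grip":0.6},{"slide":[0,0,-25],"twist":0,"grip":0.6},{"slide":[0,0,-35],"twist":0,"grip":0.6},{"slide":[0,0,-35],"twist":0,"grip":0.6},{"slide":[0,0,-25],"twist":0,"grip":0.6},{"slide":[0,0,0],"twist":0,"grip":0.6}]'
python3 - <<'E'
from h import *
cv2.imwrite("pics/w12.png",manip.capture("wrist")[:,:,::-1])
E
python3 -m handwheel '[{"slide":[-8,-15,0],"twist":0,"grip":0.6},{"slide":[-13,-25,0],"twist":0,"grip":0.6},{"slide":[-17,-33,0],"twist":0,"grip":0.6},{"slide":[-17,-33,0],"twist":0,"grip":0.6},{"slide":[-17,-33,0],"twist":0,"grip":0.6},{"slide":[-17,-33,0],"twist":0,"grip":0.6},{"slide":[-17,-33,0],"twist":0,"grip":0.6},{"slide":[-17,-33,0],"twist":0,"grip":0.6},{"slide":[-17,-33,0],"twist":0,"grip":0.6},{"slide":[-17,-33,0],"twist":0,"grip":0.6}]'
python3 -m handwheel '[{"slide":[-16,-33,0],"twist":0,"grip":0.6},{"slide":[-12,-25,0],"twist":0,"grip":0.6},{"slide":[-6,-14,0],"twist":0,"grip":0.6},{"slide":[0,0,0],"twist":0,"grip":0.6},{"slide":[0,0,0],"twist":0,"grip":0.6}]'
python3 - <<'E'
from h import *
np.save("w13.npy",manip.calibration("wrist"),allow_pickle=True); im=manip.capture("wrist")[:,:,::-1]; cv2.imwrite("pics/w13.png",im); print(manip.observe()["position"])
cv2.imwrite("pics/v13.png",np.hstack([im,cv2.imread("pics/w12.png")[:,160:400]]))
E
```

```text
time_s: 21.13
position: [0.6398, -0.1177, 0.1741]
orientation: [3.139, 0.002, 0.015]
contact_force: [0.4, -1.1, -0.5]
grip_width: 0.051
grip_force: 0.0
time_s: 22.02
position: [0.4791, 0.1878, 0.1662]
orientation: [3.141, 0.001, -0.002]
contact_force: [0.7, 0.4, -0.0]
grip_width: 0.0517
grip_force: 0.0
time_s: 22.43
position: [0.446, 0.2587, 0.1662]
orientation: [3.141, 0.004, -0.001]
contact_force: [-0.5, 0.3, 1.1]
grip_width: 0.0516
grip_force: 0.0
[0.44642915 0.25813338 0.16631312]
```

View pics/v13.png

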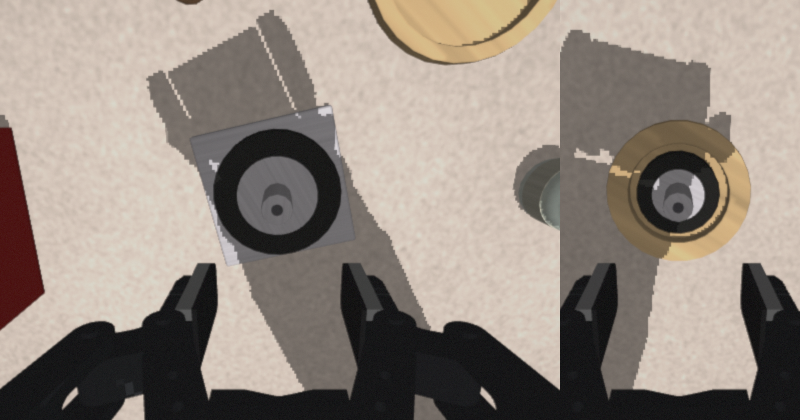

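Medium wheel lies in its pocket (right). Large wheel on the stand, hub top at (277,210).

```bash
python3 - <<'E'
from h import *
print(plane(np.load("w13.npy",allow_pickle=True).item(),277,210,.066))
E
python3 -m handwheel '[{"slide":[-1,-2,15],"twist":0,"grip":0.6},{"slide":[0,0,30],"twist":0,"grip":0.6},{"slide":[0,0,30],"twist":0,"grip":0.6},{"slide":[0,0,25],"twist":0,"grip":0.6},{"slide":[0,0,15],"twist":0,"grip":0.6},{"slide":[0,0,9],"twist":0,"grip":0.6},{"slide":[0,0,3],"twist":0,"grip":0.6},{"slide":[0,0,0],"twist":0,"grip":0.6},{"slide":[0,0,0],"twist":0,"grip":0.6}]'
```

```text
[0.44431506 0.26079555 0.066     ]
time_s: 23.23
position: [0.4461, 0.2604, 0.0406]
orientation: [-3.141, -0.001, -0.002]
contact_force: [0.9, -0.2, 0.6]
grip_width: 0.0515
grip_force: 0.0
```

```bash
python3 -m handwheel '[{"slide":[-1,0,2],"twist":0,"grip":0.6},{"slide":[0,0,0],"twist":0,"grip":0.6},{"slide":[0,0,0],"twist":0,"grip":0.1},{"slide":[0,0,0],"twist":0,"grip":0.1},{"slide":[0,0,0],"twist":0,"grip":0.1},{"slide":[0,0,0],"twist":0,"grip":0.1},{"slide":[0,0,0],"twist":0,"grip":0.1},{"slide":[0,0,0],"twist":0,"grip":0.1},{"slide":[0,0,0],"twist":0,"grip":0.1}]' 60
python3 -m handwheel '[{"slide":[0,0,-5],"twist":0,"grip":0.1},{"slide":[0,0,-12],"twist":0,"grip":0.1},{"slide":[0,0,-25],"twist":0,"grip":0.1},{"slide":[0,0,-30],"twist":0,"grip":0.1},{"slide":[0,0,-30],"twist":0,"grip":0.1},{"slide":[8,6,-18],"twist":0,"grip":0.1},{"slide":[18,14,0],"twist":0,"grip":0.1},{"slide":[26,20,0],"twist":0,"grip":0.1},{"slide":[26,20,0],"twist":0,"grip":0.1},{"slide":[26,20,0],"twist":0,"grip":0.1}]'
python3 -m handwheel '[{"slide":[26,20,0],"twist":0,"grip":0.1},{"slide":[20,15,0],"twist":0,"grip":0.1},{"slide":[14,10,0],"twist":0,"grip":0.1},{"slide":[7,6,0],"twist":0,"grip":0.1},{"slide":[0,0,0],"twist":0,"grip":0.1},{"slide":[0,0,0],"twist":0,"grip":0.1}]'
python3 - <<'E'
from h import *
np.save("w14.npy",manip.calibration("wrist"),allow_pickle=True); cv2.imwrite("pics/w14.png",manip.capture("wrist")[:,:,::-1]); s=manip.observe(); print(s["position"],s["contact_force"])
E
```

```text
time_s: 23.98
position: [0.4447, 0.2607, 0.0383]
orientation: [-3.141, -0.002, -0.001]
contact_force: [-1.9, -0.5, 5.7]
grip_width: 0.0202
grip_force: 58.5
time_s: 24.82
position: [0.5494, 0.1797, 0.1581]
orientation: [-3.142, -0.002, -0.0]
contact_force: [0.3, 0.4, -1.2]
grip_width: 0.0201
grip_force: 58.8
time_s: 25.32
position: [0.6151, 0.13, 0.1575]
orientation: [-3.142, -0.001, 0.001]
contact_force: [0.2, 1.3, -1.9]
grip_width: 0.0204
grip_force: 58.8
[0.61486578 0.13041745 0.15772375] [-0.90838325  0.39186774 -2.33270412]
```

View pics/w14.png

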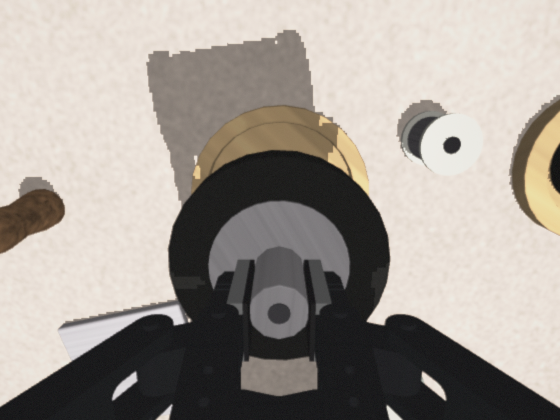

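Large wheel held straight (hub 279,314); seat outer edges 192–369, pocket rim top at (280.5,121).

```bash
python3 - <<'E'
from h import *
c=np.load("w14.npy",allow_pickle=True).item(); print(plane(c,279,314,.1857),plane(c,280.5,121,.018)-[.058,0,0],plane(c,280.5,105,.018)-[.07,0,0])
E
python3 -m handwheel '[{"slide":[0,0,12],"twist":0,"grip":0.1},{"slide":[0,0,25],"twist":0,"grip":0.1},{"slide":[0,0,25],"twist":0,"grip":0.1},{"slide":[0,0,18],"twist":0,"grip":0.1},{"slide":[0,0,10],"twist":0,"grip":0.1},{"slide":[0,0,0],"twist":0,"grip":0.1},{"slide":[0,0,0],"twist":0,"grip":0.1}]'
```

```text
[0.61480612 0.13082575 0.1857    ] [0.61178928 0.12967861 0.018     ] [0.61112732 0.1296999  0.018     ]
time_s: 25.95
position: [0.6155, 0.1301, 0.068]
orientation: [-3.142, -0.002, 0.0]
contact_force: [0.2, 0.2, -1.9]
grip_width: 0.0204
grip_force: 58.8
```

```bash
python3 -m handwheel '[{"slide":[-2,1,8],"twist":0,"grip":0.1},{"slide":[0,0,8],"twist":0,"grip":0.1},{"slide":[0,0,6],"twist":0,"grip":0.1},{"slide":[0,0,4],"twist":0,"grip":0.1},{"slide":[0,0,2],"twist":0,"grip":0.1},{"slide":[0,0,1],"twist":0,"grip":0.1},{"slide":[0,0,0],"twist":0,"grip":0.1},{"slide":[0,0,0],"twist":0,"grip":0.1}]'
python3 -m handwheel '[{"slide":[0,0,1.5],"twist":0,"grip":0.1},{"slide":[0,0,0],"twist":0,"grip":0.1},{"slide":[0,0,0],"twist":0,"grip":0.1}]'
```

```text
time_s: 26.62
position: [0.6138, 0.1287, 0.039]
orientation: [-3.142, -0.002, -0.001]
contact_force: [-0.3, -0.2, -1.9]
grip_width: 0.0203
grip_force: 58.8
time_s: 26.87
position: [0.6136, 0.1287, 0.0373]
orientation: [-3.142, -0.002, -0.0]
contact_force: [0.2, 0.3, -2.4]
grip_width: 0.0203
grip_force: 58.8
```

Already below rim level (underside about 9 mm) with no contact: inside the pocket.

```bash
python3 -m handwheel '[{"slide":[0,0,1.5],"twist":0,"grip":0.1},{"slide":[0,0,1],"twist":0,"grip":0.1},{"slide":[0,0,0],"twist":0,"grip":0.1},{"slide":[0,0,0],"twist":0,"grip":0.1}]'
python3 -m handwheel '[{"slide":[0,0,0.7],"twist":0,"grip":0.1},{"slide":[0,0,0],"twist":0,"grip":0.1},{"slide":[0,0,0],"twist":0,"grip":0.1}]'
```

```text
time_s: 27.2
position: [0.6136, 0.1287, 0.0347]
orientation: [3.142, 0.002, -0.0]
contact_force: [-0.0, 0.0, -2.0]
grip_width: 0.0202
grip_force: 58.8
time_s: 27.45
position: [0.6137, 0.1287, 0.0344]
orientation: [-3.142, -0.002, -0.0]
contact_force: [-2.6, -1.2, 1.6]
grip_width: 0.0203
grip_force: 59.3
```

Touched down. Release, retreat and check.

```bash
python3 -m handwheel '[{"slide":[0,0,0],"twist":0,"grip":0.3},{"slide":[0,0,0],"twist":0,"grip":0.6},{"slide":[0,0,0],"twist":0,"grip":0.6},{"slide":[0,0,0],"twist":0,"grip":0.6},{"slide":[0,0,-10],"twist":0,"grip":0.6},{"slide":[0,0,-25],"twist":0,"grip":0.6},{"slide":[0,0,-35],"twist":0,"grip":0.6},{"slide":[0,0,-35],"twist":0,"grip":0.6},{"slide":[0,0,-25],"twist":0,"grip":0.6},{"slide":[0,0,0],"twist":0,"grip":0.6}]'
python3 -m handwheel '[{"slide":[-15,0,0],"twist":0,"grip":0.6},{"slide":[-30,0,0],"twist":0,"grip":0.6},{"slide":[-35,0,0],"twist":0,"grip":0.6},{"slide":[-35,0,0],"twist":0,"grip":0.6},{"slide":[-30,0,0],"twist":0,"grip":0.6},{"slide":[-15,0,0],"twist":0,"grip":0.6},{"slide":[0,0,0],"twist":0,"grip":0.6},{"slide":[0,0,0],"twist":0,"grip":0.6}]'
python3 - <<'E'
from h import *
a=manip.capture("top")[:,:,::-1][140:310,130:470]; b=manip.capture("scene")[:,:,::-1][120:360,70:410]
cv2.imwrite("pics/fin.png",np.hstack([cv2.resize(a,None,fx=1.3,fy=1.3),cv2.resize(b,(313,221))]))
E
```

```text
time_s: 28.28
position: [0.6156, 0.1291, 0.1712]
orientation: [-3.14, -0.002, -0.015]
contact_force: [0.2, -0.2, 0.4]
grip_width: 0.0517
grip_force: 0.0
time_s: 28.95
position: [0.4537, 0.1287, 0.1649]
orientation: [-3.141, -0.002, -0.002]
contact_force: [0.1, -0.0, 0.8]
grip_width: 0.0514
grip_force: 0.0
```

View pics/fin.png

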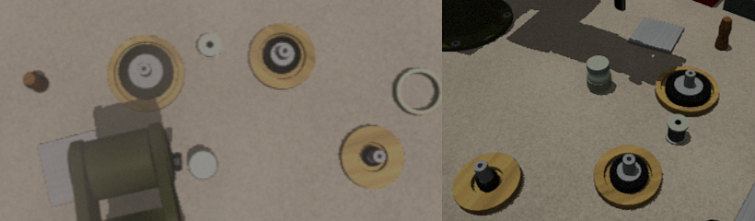

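All three wheels sit in their own pockets, and the jar, spool and cork stand where they were.

```bash
python3 -c "
from bench import manip
print(manip.job_done())"
```

```text
the job is handed in; nothing more can be done
None
```

The large, medium and small wheels each lie hub up in their own pockets; the jar, spool and cork grip still stand where they were, and I handed the job in at about 29 s (no verdict was returned).

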